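# Turn a bench pump over to just past compression

### The arm

A 6-joint arm with a two-finger parallel gripper is mounted at the origin on the work surface. World frame = base frame: x ahead of the robot, y to its left, z up, the work surface at z = 0. Lengths are in m, angles in rad, forces in N, time in s.
With the tool pointing down it reaches from about 0.4 to 0.825 m from the base axis. Payload 7 kg.
Tool frame: the origin (TCP) lies between the finger pads; the fingertips stand 11 mm ahead of it and the grasp point (between the pads) lies 8 mm behind it; x points along the fingers, z is the direction in which the jaws open and shut, and the axes are right-handed (so a half turn about x gives the same grasp; the last joint's range is limited). The gripper opens to 88 mm and grips with 3 to 60 N. Pads are 19 mm wide; open, the fingers measure 130 mm over their backs; the gripper's body (78 mm by 193 mm) begins 47 mm behind the grasp point.
Start: joints at [1.455, 0.359, 0.012, 0, -1.224, -0.288], TCP at [0.265, 0.621, 0.238] pointing down, gripper open.
Joint ranges: [-3.07, 3.07], [-1.43, 2.12], [-1.02, 1.25], [-3.03, 1.67], [-3.05, -0], [-3.03, 3.03]. Speed limits (rad/s): [2.39, 2.39, 3.01, 3.14, 3.14, 3.14].

### API

Orientations are given as [roll, pitch, yaw] about the fixed x, y, z axes, in that order (R = Rz(yaw) Ry(pitch) Rx(roll)).
In Python, from station import arm gives the robot as it stands.
- The arm moves only by the tool jog_arm, never from a script. Its argument "motion" is a list of rows, each an object of numbers: "dx", "dy", "dz": the shift along the tool's x, y, z in m; "twist": the turn about the tool's x in degrees. In form: [{"dx": .., "dy": .., "dz": .., "twist": ..}, ...]. A call has 1 to 20 rows; each row is the pose to reach, as a shift and turn from the pose commanded when the call began, along the tool's axes at that moment; what a row does not reach only later rows make up. A row lasts 1/12 s, in which the tool goes at most 41.7 mm and 7.16 degrees, less where a joint would pass 70% of its speed; a pose out of reach is approached as far as the arm can. A call with a gripper value outside its range is refused whole. "gripper" is the finger opening in m, from 0 to 0.0876, set as the call begins (left out, the last holds). The fingers move at their own pace and stop on an object; "newtons" is the grip in N (left out, the last holds). Time passes only in rows, so rows that repeat a pose let the fingers close. It gives the time, the measured TCP pose, the force and the opening at its end, in the units of the state.
- arm.get_state(): the state, without advancing time (a new reading comes with each control period).
- arm.grab_frame(name): name is "scene" or "top" or "wrist"; returns the picture (480x640x3 uint8, red, green, blue); there is no depth.
- arm.camera_model(name): a dict with "camera_matrix" (3x3 intrinsics, pixels), "k1" (the pictures are not rectified: a ray, as slopes to the right and down, at radius r is drawn at 1 + k1 r^2 times it, then the intrinsics apply), "eye" and "attitude" of the camera in the world. Camera axes: x right, y down, z forward; pixel columns grow to the right and rows downward; lengths in m; the calibration is good to about 2 mm. A picture is of the moment at which its call begins: read the wrist's pose just before it. camera_model takes no time and is no camera call; for the wrist camera it gives the pose at the moment of the call.
- arm.job_done(): hands the job in, once; it reports no verdict.
The state is a dict: "t": time; "q": joint angles; "qd": joint speeds; "joint_efforts": joint torques, N m; "eef_pos": TCP position; "ee_rot": TCP orientation; "force": force on the tool from outside, world axes, zero at the start; "moment": the same for the moment, N m; "width": finger opening in m.
Only numpy, scipy, OpenCV 4.12 (cv2) and the standard library are available. Lean on these libraries where they do the work, as an engineer would, in place of code of your own. Each camera call takes 0.05 s, during which the arm holds its last target.

### The job

Set the green bench pump for its next start: first press the red plunger on its cylinder gently down until it is fully home, then take the upright black crank knob and turn the flywheel slowly clockwise (seen from above). Feel the resistance climb to its peak, stop just past it, as soon as the wheel gives way, and let go with the plunger still down and the wheel standing still; never let the wheel fly. Leave the tube rack, the wash bottle and the jar standing where they are.

Things in the scene. Friction and masses are not known exactly. Their poses are not given: they have to be found in the camera images.
- pump: The pump, bolted down: dark base plate 200 x 340 mm, green housing 160 x 160 x 88 mm high. Origin on the bench, straight below the flywheel's axis; z up. Its -y axis points along the finned metal cylinder, whose far end is 195 mm from the axis and which stays below 96 mm high, except for the plunger on it.
- cylinder: Finned lying cylinder, fixed to the pump; its origin and axes are those of the pump. With the plunger home, the piston in it loads the wheel: over the last 0.8 rad before the peak the force needed at the knob climbs from 2 N to about 12 N, then within 0.1 rad drops back to 2 N. The peak comes 1.0 to 3.4 rad clockwise from the wheel's start; where cannot be seen.
- plunger (a joint): Travel of the red plunger, m: 0 raised (as found), 0.015 home on its rubber stop; counts as home from 0.0135. It moves straight down against about 6 N of friction and stays where it is left. While it is raised there is no compression to be felt. More than 50 N on its cap is forcing it.
- plunger_top (a point): Middle of the flat top of the plunger's round red cap (34 mm across, 12 mm thick), 150 mm from the flywheel's axis, 123 mm above the bench when raised, 108 mm when home.
- flywheel: Level grey flywheel with steel rim, 172 mm across, 18 mm thick, on an upright axis. Origin on the axis at its underside, 96 mm above the bench; x axis points from there to the crank knob; z up. Turns any number of times; friction is worth about 2 N at the knob.
- wheel_hub (a point): Middle of the flywheel's upper face, on its axis, 114 mm above the bench. For 0.4 rad past the peak the wheel rests by itself, piston fully loaded: leave it there. Beyond that the piston snaps back, the load is lost and the wheel cannot be turned back over the step; it then needs another whole turn. Let go before the peak, it is flung back; over 4 rad/s counts as flying.
- knob_grip (a point): Middle of the upright black crank knob on the flywheel: a smooth cylinder 24 mm across and 50 mm tall, its axis 62 mm from the flywheel's axis, this point 148 mm above the bench (the knob spans 118 to 168 mm; the wheel's face is at 114 mm). The knob is a sleeve that spins freely on its pin, so a grip on it need not turn with the wheel.
- rack: Bystander: white rack 70 x 170 mm with stoppered glass tubes, 128 mm tall; origin under its middle. Loose.
- wash_bottle: Bystander: clear bottle with a white cap, 64 mm across, 150 mm tall; origin under its middle. Loose.
- jar: Bystander: amber jar with a black lid, 60 mm across, 85 mm tall; origin under its middle. Loose.

How it is judged:
On the way, in this order (a step that is already met when the one before it is completed fails the run):
1. the plunger is pressed home (13.5 mm or more) before the flywheel is worked (knob within 30 mm of its start) (value of joint plunger above 0.0135 m and distance of knob_grip from where it was at the start of the episode below 0.03 m), for 0.1 s.
2. the flywheel is turned up against the compression (piston load over 10 N) (contact force between flywheel and cylinder above 10 N), for 0.1 s.
At the end, for the whole second after the job is handed in: The flywheel stands still (under 0.05 rad/s) in the 0.4 rad just past the peak, where the piston loads it fully (over 27 N); plunger home (13.5 mm or more); rack, bottle and jar within 30 mm of their places and tilted under 0.25 rad (contact force between flywheel and cylinder above 27 N and value of joint plunger above 0.0135 m and angular speed of flywheel below 0.05 rad/s and distance of each of rack, wash_bottle, jar from where it was at the start of the episode below 0.03 m and angle between each of rack, wash_bottle, jar's own z axis and vertical below 0.25 rad); the robot touches nothing.
It fails at once if the cylinder or the plunger cap on it is pressed with more than 50 N (contact force between the fingers and cylinder above 50 N).
It fails at once if the flywheel flies (over 4 rad/s) (angular speed of flywheel above 4 rad/s).
It fails at once if the rack is knocked over (tilted over 0.5 rad) or shifted by more than 50 mm (angle between rack's own z axis and vertical above 0.5 rad or distance of rack from where it was at the start of the episode above 0.05 m).
It fails at once if the wash bottle is knocked over (tilted over 0.5 rad) or shifted by more than 50 mm (angle between wash_bottle's own z axis and vertical above 0.5 rad or distance of wash_bottle from where it was at the start of the episode above 0.05 m).
It fails at once if the jar is knocked over (tilted over 0.5 rad) or shifted by more than 50 mm (angle between jar's own z axis and vertical above 0.5 rad or distance of jar from where it was at the start of the episode above 0.05 m).
It also fails if it takes over 72 s, if anything falls off the work surface, if the arm or the gripper's body presses on something with over 40 N, if the wrist force passes 120 N, or if a joint passes its speed limit or range.

## Working session

There is one attempt and no reset: what is moved stays moved. The work goes in short steps, Python scripts to look and compute and a tool call to move; the robot and the scene stay as the last step left them, time stands still between calls to the robot, and variables do not carry over. Pictures are saved under pics/ and viewed, and the job is handed in when it is done.

Besides the shell and the picture viewer there is one more tool, called after ">>>" by a JSON object that holds its "name" and its "arguments". jog_arm: Moves the arm, as the interface text tells. Its arguments: {"type":"object","properties":{"motion":{"type":"array"},"gripper":{"type":"number"},"newtons":{"type":"number"}},"required":["motion"]}

```bash
ls; mkdir -p pics; python3 - <<'E'
from station import arm
import cv2
s=arm.get_state(); print(s)
for n in ["scene","top","wrist"]:
    m=arm.camera_model(n); print(n,m)
    cv2.imwrite(f"pics/{n}0.png",arm.grab_frame(n)[:,:,::-1])
E
```

```text
pics
{'t': 0.0, 'q': array([ 1.45510280e+00,  3.59383406e-01,  1.10465635e-02, -3.60109172e-04,
       -1.22409064e+00, -2.88106136e-01]), 'qd': array([ 1.59294837e-03, -9.76679759e-05,  7.11168776e-04, -1.12721855e-04,
        1.03451625e-04,  8.69901808e-04]), 'joint_efforts': array([-2.69040044e-05, -5.82719100e+01,  2.93063825e+01,  6.99740812e+00,
        6.98815507e-03, -1.63716059e-04]), 'eef_pos': array([0.26504833, 0.62026617, 0.23661777]), 'ee_rot': array([ 0.08350253,  1.5691304 , -1.8912161 ]), 'force': array([-0.30122503,  0.13176116, -0.72802238]), 'moment': array([ 0.01028295, -0.01310616, -0.03630388]), 'width': 0.087650819210344}
scene {'camera_matrix': array([[546.79878768,   0.        , 322.26574582],
       [  0.        , 546.79878768, 239.98552602],
       [  0.        ,   0.        ,   1.        ]]), 'k1': -0.13857153110419412, 'eye': array([ 1.03412758, -0.19400553,  0.91726449]), 'attitude': array([-2.59035314e+00,  2.19131150e-04,  1.06223723e+00])}
top {'camera_matrix': array([[517.27828088,   0.        , 316.82551362],
       [  0.        , 517.27828088, 239.8278096 ],
       [  0.        ,   0.        ,   1.        ]]), 'k1': -0.07869353432814695, 'eye': array([0.39833745, 0.0544151 , 1.19831795]), 'attitude': array([-2.9772206 , -0.02689101, -1.56664351])}
wrist {'camera_matrix': array([[421.39806428,   0.        , 316.66075353],
       [  0.        , 421.39806428, 238.60788874],
       [  0.        ,   0.        ,   1.        ]]), 'k1': -0.011917400876555975, 'eye': array([0.32668853, 0.59449413, 0.38369478]), 'attitude': array([ 2.88790567e+00, -2.25353428e-03, -1.97426577e+00])}
```

View pics/scene0.png

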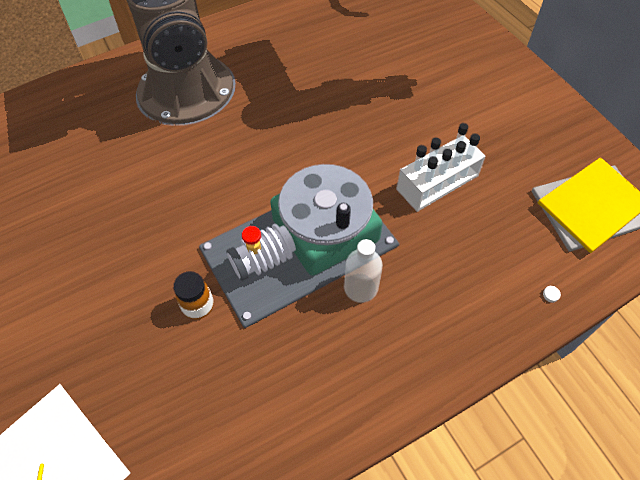

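View pics/top0.png

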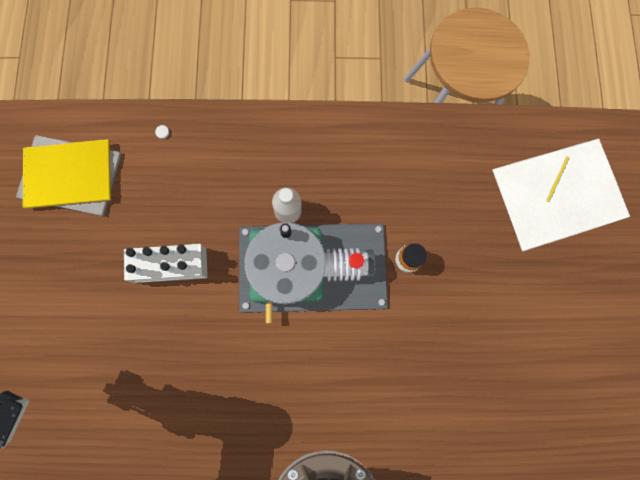

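View pics/wrist0.png

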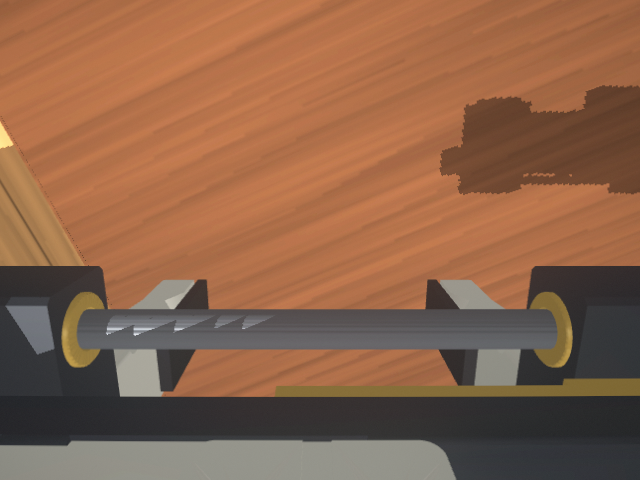

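The scene shows the pump with its crank knob toward the wash bottle. In the top view the knob top is at about (286,230), the hub at (286,262), the plunger at (356,260), the bottle at (287,195) and the jar at (412,257). Next I'll measure these more precisely.

```bash
cat > h.py <<'E'
import numpy as np, cv2
from scipy.spatial.transform import Rotation as Ro
def ray(m,u,v):
    K=m["camera_matrix"]; d=np.array([(u-K[0,2])/K[0,0],(v-K[1,2])/K[1,1]]); s=d.copy()
    for _ in range(20): s=d/(1+m["k1"]*(s@s))
    return Ro.from_euler('xyz',m["attitude"]).as_matrix()@np.array([s[0],s[1],1])
def atz(m,u,v,z):
    r=ray(m,u,v); e=np.array(m["eye"]); return e+r*(z-e[2])/r[2]
def proj(m,p):
    c=Ro.from_euler('xyz',m["attitude"]).as_matrix().T@(np.array(p)-m["eye"]); s=c[:2]/c[2]; s=s*(1+m["k1"]*(s@s))
    K=m["camera_matrix"]; return np.array([K[0,0]*s[0]+K[0,2],K[1,1]*s[1]+K[1,2]])
E
python3 - <<'E'
import cv2
a=cv2.imread("pics/top0.png")[180:320,220:440]; cv2.imwrite("pics/topz.png",cv2.resize(a,None,fx=3.6,fy=3.6,interpolation=cv2.INTER_CUBIC))
a=cv2.imread("pics/scene0.png")[150:330,160:400]; cv2.imwrite("pics/scenez.png",cv2.resize(a,None,fx=3.3,fy=3.3,interpolation=cv2.INTER_CUBIC))
E
```

```text
(no output)
```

View pics/topz.png

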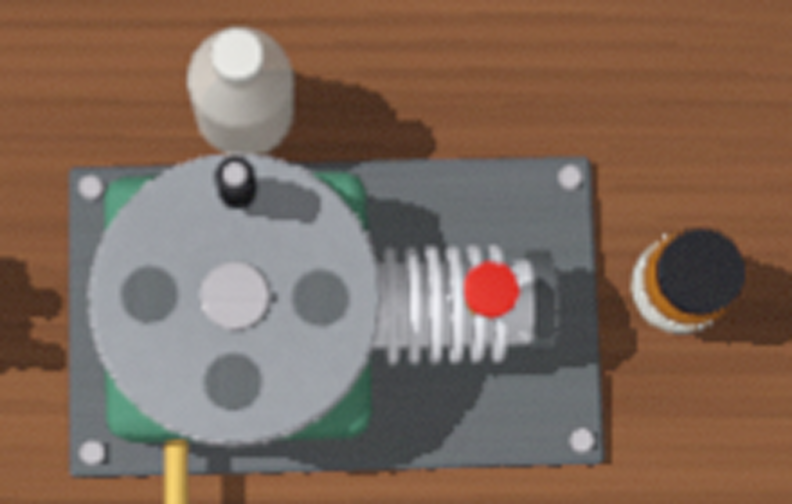

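View pics/scenez.png

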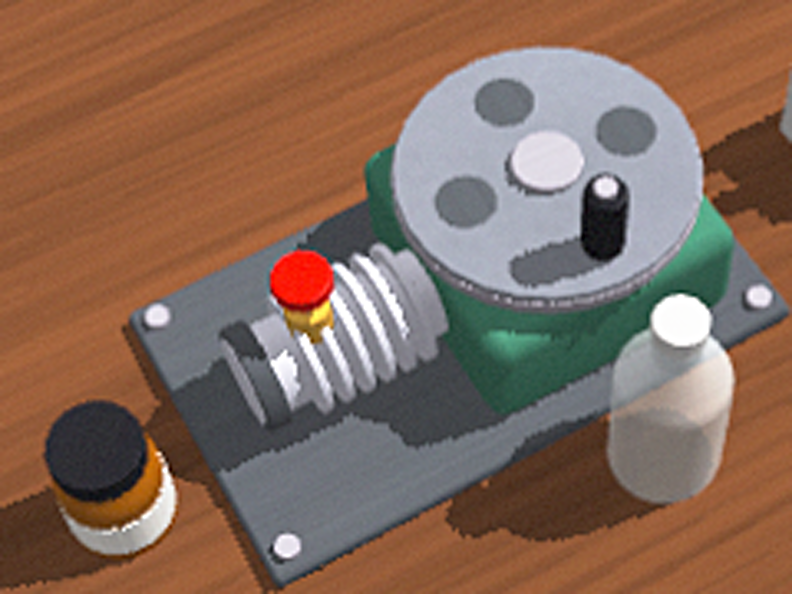

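```bash
python3 - <<'E'
from station import arm
from h import *
t=arm.camera_model("top"); s=arm.camera_model("scene")
Z=lambda a,k,o:(a[0]/k+o[0],a[1]/k+o[1])
T=lambda a:Z(a,3.6,(220,180)); S=lambda a:Z(a,3.3,(160,150))
for n,m,p,z in [("wheelrim",t,T((233,298)),.114),("plung",t,T((491,290)),.123),("knob",t,T((236,174)),.168),("bottlecap",t,T((237,53)),.15),("jarlid",t,T((701,271)),.085),
 ("hubS",s,S((547,158)),.114),("plungS",s,S((302,279)),.123),("knobS",s,S((606,187)),.168),("bottlecapS",s,S((682,318)),.15),("jarS",s,S((98,448)),.085)]:
    print(n,atz(m,*p,z).round(4))
im=arm.grab_frame("top")[:,:,::-1]
h=cv2.cvtColor(im,cv2.COLOR_BGR2HSV)
r=((im[:,:,2]>150)&(im[:,:,1]<70)&(im[:,:,0]<70)).astype('uint8'); ys,xs=np.nonzero(r); print(xs.mean(),ys.mean(),len(xs),atz(t,xs.mean(),ys.mean(),.123))
E
```

```text
wheelrim [0.5288 0.0935 0.114 ]
plung [ 0.5335 -0.057   0.123 ]
knob [0.5925 0.0908 0.168 ]
bottlecap [0.6671 0.0919 0.15  ]
jarlid [ 0.5508 -0.1893  0.085 ]
hubS [0.5275 0.0954 0.114 ]
plungS [ 0.5387 -0.0573  0.123 ]
knobS [0.592  0.0932 0.168 ]
bottlecapS [0.6681 0.093  0.15  ]
jarS [ 0.5569 -0.1884  0.085 ]
356.2298136645963 260.1801242236025 161 [ 0.53427478 -0.05671726  0.123     ]
```

```bash
cat >> h.py <<'E'
def toolR(s): return Ro.from_euler('xyz',s["ee_rot"]).as_matrix()
def go(s,target,z_jaw=None):
    """shift in tool axes to target"""
    return toolR(s).T@(np.array(target)-s["eef_pos"])
E
python3 - <<'E'
from station import arm
from h import *
s=arm.get_state(); print(s["t"],s["eef_pos"].round(4)); R=toolR(s); print(R.round(3))
print("above plunger",go(s,[.535,-.057,.238]).round(4))
# twist to bring tool z onto +-y
for sg in (1,-1):
    for tw in np.arange(-180,181,5):
        Rz=R@Ro.from_euler('x',tw,degrees=True).as_matrix()
        if abs(Rz[:,2]@[0,sg,0])>0.998: print(sg,tw,(Rz[:,2]).round(3))
E
```

```text
0.2 [0.2651 0.6205 0.237 ]
[[-0.     0.92  -0.393]
 [-0.001 -0.393 -0.92 ]
 [-1.     0.     0.001]]
above plunger [-5.000e-04  5.144e-01  5.169e-01]
1 -25 [ 0.033 -0.999  0.001]
1 -20 [-0.055 -0.999  0.001]
1 155 [-0.033  0.999 -0.001]
1 160 [ 0.055  0.999 -0.001]
-1 -25 [ 0.033 -0.999  0.001]
-1 -20 [-0.055 -0.999  0.001]
-1 155 [-0.033  0.999 -0.001]
-1 160 [ 0.055  0.999 -0.001]
```

>>> {"name": "jog_arm", "arguments": {"motion": [{"dy":0.02,"dz":0.02,"twist":-2},{"dy":0.047,"dz":0.047,"twist":-4},{"dy":0.074,"dz":0.074,"twist":-6},{"dy":0.101,"dz":0.101,"twist":-8},{"dy":0.128,"dz":0.128,"twist":-10},{"dy":0.155,"dz":0.155,"twist":-12},{"dy":0.182,"dz":0.182,"twist":-14},{"dy":0.209,"dz":0.209,"twist":-16},{"dy":0.236,"dz":0.236,"twist":-18},{"dy":0.263,"dz":0.263,"twist":-20},{"dy":0.29,"dz":0.29,"twist":-22},{"dy":0.317,"dz":0.317,"twist":-23.1},{"dy":0.344,"dz":0.344,"twist":-23.1},{"dy":0.371,"dz":0.371,"twist":-23.1},{"dy":0.398,"dz":0.398,"twist":-23.1},{"dy":0.425,"dz":0.425,"twist":-23.1},{"dy":0.452,"dz":0.452,"twist":-23.1},{"dy":0.479,"dz":0.479,"twist":-23.1},{"dy":0.5,"dz":0.503,"twist":-23.1},{"dy":0.5144,"dz":0.5169,"twist":-23.1}], "gripper": 0, "newtons": 20}}

```text
invalid input
```

>>> {"name": "jog_arm", "arguments": {"motion": [{"dx":0},{"dx":0},{"dx":0}]}}

```text
invalid input
```

```bash
python3 - <<'E'
from station import arm
from h import *
s=arm.get_state(); print(s["t"],s["eef_pos"].round(4),s["q"].round(2),s["force"].round(2),s["width"]); R=toolR(s); print(R.round(3))
m=arm.camera_model("wrist")
im=arm.grab_frame("wrist").copy()
print(proj(m,[.535,-.057,.123]),proj(m,[.592,.092,.168]),proj(m,[.528,.094,.114]))
print(proj(arm.camera_model("top"),s["eef_pos"]))
cv2.imwrite("pics/w1.png",im[:,:,::-1])
cv2.imwrite("pics/t1.png",arm.grab_frame("scene")[:,:,::-1])
E
```

```text
0.2 [0.2651 0.6205 0.237 ] [ 1.46  0.36  0.01 -0.   -1.22 -0.29] [ 0.97  0.43 -0.02] 0.08751214435776185
[[-0.     0.92  -0.393]
 [-0.001 -0.393 -0.92 ]
 [-1.     0.     0.001]]
[1383.67921768 -790.70585692] [1172.6195749 -913.6639416] [1142.2913778  -709.41332161]
[ -5.50279898 394.32337287]
```

View pics/w1.png

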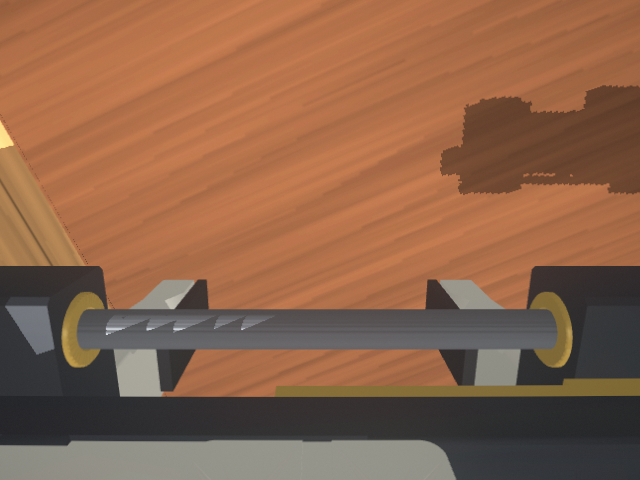

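View pics/t1.png

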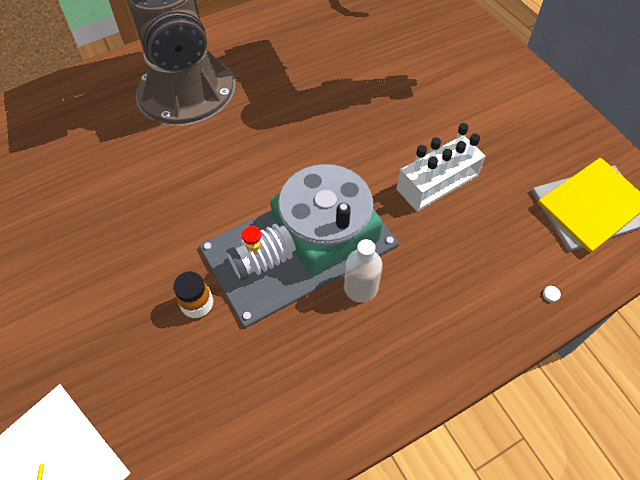

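The calls were refused and nothing moved. The rows probably need all four keys.

>>> {"name": "jog_arm", "arguments": {"motion": [{"dx":0,"dy":0.02,"dz":0.02,"twist":-2},{"dx":0,"dy":0.047,"dz":0.047,"twist":-4},{"dx":0,"dy":0.074,"dz":0.074,"twist":-6},{"dx":0,"dy":0.101,"dz":0.101,"twist":-8},{"dx":0,"dy":0.128,"dz":0.128,"twist":-10},{"dx":0,"dy":0.155,"dz":0.155,"twist":-12},{"dx":0,"dy":0.182,"dz":0.182,"twist":-14},{"dx":0,"dy":0.209,"dz":0.209,"twist":-16},{"dx":0,"dy":0.236,"dz":0.236,"twist":-18},{"dx":0,"dy":0.263,"dz":0.263,"twist":-20},{"dx":0,"dy":0.29,"dz":0.29,"twist":-22},{"dx":0,"dy":0.317,"dz":0.317,"twist":-23.1},{"dx":0,"dy":0.344,"dz":0.344,"twist":-23.1},{"dx":0,"dy":0.371,"dz":0.371,"twist":-23.1},{"dx":0,"dy":0.398,"dz":0.398,"twist":-23.1},{"dx":0,"dy":0.425,"dz":0.425,"twist":-23.1},{"dx":0,"dy":0.452,"dz":0.452,"twist":-23.1},{"dx":0,"dy":0.479,"dz":0.479,"twist":-23.1},{"dx":0,"dy":0.5,"dz":0.503,"twist":-23.1},{"dx":0,"dy":0.5144,"dz":0.5169,"twist":-23.1}], "gripper": 0, "newtons": 20}}

```text
t: 1.97
eef_pos: [0.5355, -0.0596, 0.2375]
ee_rot: [-0.35, 1.571, -1.923]
force: [-1.3, 0.4, -0.9]
width: 0.0001
```

>>> {"name": "jog_arm", "arguments": {"motion": [{"dx":0,"dy":0,"dz":0,"twist":0},{"dx":0,"dy":0,"dz":0,"twist":0},{"dx":0,"dy":0,"dz":0,"twist":0}]}}

```text
t: 2.22
eef_pos: [0.5349, -0.0567, 0.2374]
ee_rot: [-1.971, 1.57, 2.74]
force: [-0.3, 0.9, 0.1]
width: 0.0003
```

```bash
python3 - <<'E'
from station import arm
from h import *
s=arm.get_state(); print(s["t"],s["eef_pos"].round(4),s["q"].round(2),s["force"].round(2),s["width"]); R=toolR(s); print(R.round(3))
m=arm.camera_model("wrist")
im=arm.grab_frame("wrist").copy()
print(proj(m,[.535,-.057,.123]),proj(m,[.592,.092,.168]),proj(m,[.528,.094,.114]))
cv2.imwrite("pics/w2.png",im[:,:,::-1])
cv2.imwrite("pics/t2.png",arm.grab_frame("scene")[:,:,::-1])
E
```

```text
2.2167 [ 0.5349 -0.0567  0.2374] [ 0.26  0.13 -0.29 -0.   -1.15  1.31] [-0.29  0.86  0.1 ] 0.00026977787461128196
[[-0.     1.    -0.001]
 [ 0.    -0.001 -1.   ]
 [-1.    -0.    -0.   ]]
[317.51832172 237.0105686 ] [ 23.23781956 150.21792894] [ 91.18724648 244.04578484]
```

View pics/w2.png

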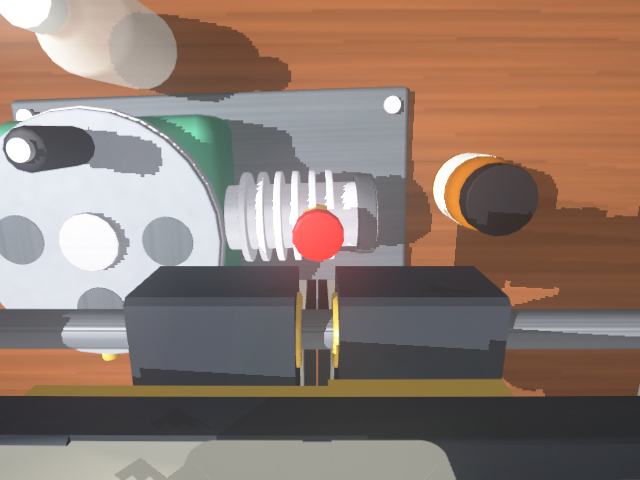

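View pics/t2.png

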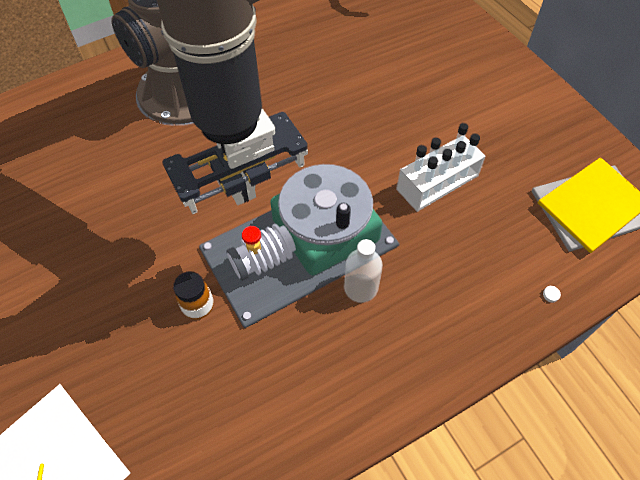

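Plunger cap in the wrist view is at (317,236), against a prediction of (317.5,237). Knob and hub also agree to about 3 px. I'll descend.

>>> {"name": "jog_arm", "arguments": {"motion": [{"dx":0.02,"dy":0,"dz":0,"twist":0},{"dx":0.04,"dy":0,"dz":0,"twist":0},{"dx":0.06,"dy":0,"dz":0,"twist":0},{"dx":0.075,"dy":0,"dz":0,"twist":0},{"dx":0.086,"dy":0,"dz":0,"twist":0},{"dx":0.093,"dy":0,"dz":0,"twist":0},{"dx":0.097,"dy":0,"dz":0,"twist":0},{"dx":0.097,"dy":0,"dz":0,"twist":0}]}}

```text
t: 2.98
eef_pos: [0.5349, -0.0562, 0.1402]
ee_rot: [-1.36, 1.57, -2.93]
force: [0.2, -0.2, 0.7]
width: 0.0006
```

>>> {"name": "jog_arm", "arguments": {"motion": [{"dx":0.002,"dy":0,"dz":0,"twist":0},{"dx":0.004,"dy":0,"dz":0,"twist":0},{"dx":0.006,"dy":0,"dz":0,"twist":0},{"dx":0.008,"dy":0,"dz":0,"twist":0},{"dx":0.01,"dy":0,"dz":0,"twist":0},{"dx":0.01,"dy":0,"dz":0,"twist":0}]}}

```text
t: 3.48
eef_pos: [0.5354, -0.0567, 0.1305]
ee_rot: [1.792, 1.57, 0.221]
force: [0.2, 1.1, -0.9]
width: 0.0002
```

>>> {"name": "jog_arm", "arguments": {"motion": [{"dx":0.001,"dy":0,"dz":0,"twist":0},{"dx":0.002,"dy":0,"dz":0,"twist":0},{"dx":0.003,"dy":0,"dz":0,"twist":0},{"dx":0.004,"dy":0,"dz":0,"twist":0}]}}

```text
t: 3.82
eef_pos: [0.5354, -0.0568, 0.1266]
ee_rot: [1.562, 1.57, -0.009]
force: [-0.1, 0.2, 2.2]
width: 0.0008
```

>>> {"name": "jog_arm", "arguments": {"motion": [{"dx":0.001,"dy":0,"dz":0,"twist":0},{"dx":0.002,"dy":0,"dz":0,"twist":0},{"dx":0.003,"dy":0,"dz":0,"twist":0}]}}

```text
t: 4.07
eef_pos: [0.5353, -0.0568, 0.1235]
ee_rot: [1.467, 1.57, -0.105]
force: [0.7, 0.7, 1.9]
width: 0.0006
```

```bash
python3 - <<'E'
from station import arm
import cv2
a=arm.grab_frame("scene")[:,:,::-1][150:330,160:400]; cv2.imwrite("pics/s3.png",cv2.resize(a,None,fx=3.3,fy=3.3,interpolation=cv2.INTER_CUBIC))
E
```

```text
(no output)
```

View pics/s3.png

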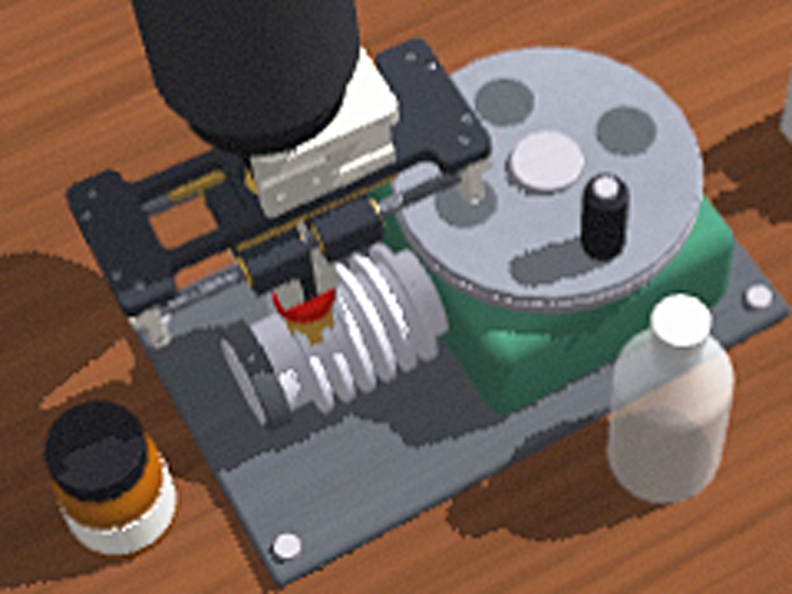

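The fingers are on the red cap and it's moving down. I'll continue to the stop.

>>> {"name": "jog_arm", "arguments": {"motion": [{"dx":0.001,"dy":0,"dz":0,"twist":0},{"dx":0.002,"dy":0,"dz":0,"twist":0},{"dx":0.003,"dy":0,"dz":0,"twist":0},{"dx":0.0035,"dy":0,"dz":0,"twist":0}]}}

```text
t: 4.45
eef_pos: [0.5353, -0.0567, 0.12]
ee_rot: [1.613, 1.571, 0.041]
force: [1.2, 0.3, 2.3]
width: 0.0005
```

>>> {"name": "jog_arm", "arguments": {"motion": [{"dx":0.0005,"dy":0,"dz":0,"twist":0},{"dx":0.0005,"dy":0,"dz":0,"twist":0}]}}

```text
t: 4.62
eef_pos: [0.5352, -0.0568, 0.1195]
ee_rot: [-0.769, 1.571, -2.341]
force: [0.8, 0.9, 0.8]
width: 0.0009
```

>>> {"name": "jog_arm", "arguments": {"motion": [{"dx":0.0005,"dy":0,"dz":0,"twist":0},{"dx":0.0005,"dy":0,"dz":0,"twist":0}]}}

```text
t: 4.78
eef_pos: [0.5352, -0.0568, 0.1193]
ee_rot: [1.011, 1.571, -0.56]
force: [0.5, 0.2, 4.1]
width: 0.0005
```

>>> {"name": "jog_arm", "arguments": {"motion": [{"dx":0.0005,"dy":0,"dz":0,"twist":0},{"dx":0.0005,"dy":0,"dz":0,"twist":0}]}}

```text
t: 4.95
eef_pos: [0.5352, -0.0568, 0.1193]
ee_rot: [1.078, 1.57, -0.493]
force: [-1.1, 1.2, 8.5]
width: 0.0003
```

>>> {"name": "jog_arm", "arguments": {"motion": [{"dx":0.0005,"dy":0,"dz":0,"twist":0},{"dx":0.0005,"dy":0,"dz":0,"twist":0}]}}

```text
t: 5.12
eef_pos: [0.5352, -0.0568, 0.1192]
ee_rot: [1.273, 1.57, -0.298]
force: [-3.7, 2.6, 12.7]
width: 0.0004
```

>>> {"name": "jog_arm", "arguments": {"motion": [{"dx":0.0005,"dy":0,"dz":0,"twist":0},{"dx":0.0008,"dy":0,"dz":0,"twist":0}]}}

```text
t: 5.28
eef_pos: [0.5353, -0.0568, 0.1192]
ee_rot: [1.198, 1.57, -0.373]
force: [-6.9, 2.5, 22.3]
width: 0.0006
```

>>> {"name": "jog_arm", "arguments": {"motion": [{"dx":0,"dy":0,"dz":0,"twist":0},{"dx":-0.004,"dy":0,"dz":0,"twist":0},{"dx":-0.015,"dy":0,"dz":0,"twist":0},{"dx":-0.035,"dy":0,"dz":0,"twist":0},{"dx":-0.06,"dy":0,"dz":0,"twist":0},{"dx":-0.085,"dy":0,"dz":0,"twist":0},{"dx":-0.1,"dy":0,"dz":0,"twist":0},{"dx":-0.1,"dy":0,"dz":0,"twist":0},{"dx":-0.1,"dy":0,"dz":0,"twist":0}], "gripper": 0.06}}

```text
t: 6.03
eef_pos: [0.5349, -0.0567, 0.2176]
ee_rot: [2.451, 1.57, 0.879]
force: [0.6, -0.0, -0.2]
width: 0.0548
```

```bash
python3 - <<'E'
from station import arm
from h import *
s=arm.get_state(); print(s["t"],s["eef_pos"].round(4),s["q"].round(2),s["force"].round(2),s["width"]); print(toolR(s).round(3))
m=arm.camera_model("wrist"); im=arm.grab_frame("wrist")
cv2.imwrite("pics/w4.png",im[:,:,::-1])
r=((im[:,:,0]>150)&(im[:,:,1]<70)&(im[:,:,2]<70)).astype('uint8'); ys,xs=np.nonzero(r); print(xs.mean(),ys.mean(),np.ptp(xs),np.ptp(ys))
for z in (.108,.123): print(z,proj(m,[.535,-.057,z]), proj(m,[.535,-.057-.017,z]), proj(m,[.535,-.057+.017,z]))
print(go(s,[.592,.092,.238]))
E
```

```text
6.0333 [ 0.5349 -0.0567  0.2176] [ 0.26  0.15 -0.32 -0.   -1.1   1.31] [ 0.58 -0.   -0.2 ] 0.054810577431988305
[[ 0.001  1.    -0.001]
 [ 0.001 -0.001 -1.   ]
 [-1.     0.001 -0.001]]
342.6923076923077 238.84615384615384 2 17
0.108 [317.59624476 239.05388757] [344.61397396 239.03929109] [290.57781173 239.06844067]
0.123 [317.65687757 245.40870033] [346.23967238 245.39283085] [289.07327582 245.42382432]
[-0.02029429  0.05696841 -0.14876219]
```

View pics/w4.png

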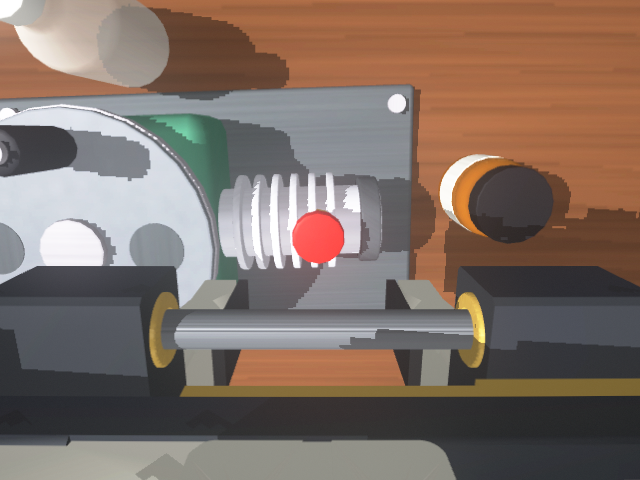

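The cap sits at row 238. That matches the home height (239, against 245 if raised), so the plunger is home. Next I'll go above the knob.

>>> {"name": "jog_arm", "arguments": {"motion": [{"dx":-0.01,"dy":0.008,"dz":-0.02,"twist":0},{"dx":-0.02,"dy":0.018,"dz":-0.048,"twist":0},{"dx":-0.02,"dy":0.029,"dz":-0.076,"twist":0},{"dx":-0.02,"dy":0.04,"dz":-0.104,"twist":0},{"dx":-0.02,"dy":0.05,"dz":-0.13,"twist":0},{"dx":-0.02,"dy":0.057,"dz":-0.149,"twist":0},{"dx":-0.02,"dy":0.057,"dz":-0.149,"twist":0},{"dx":-0.02,"dy":0.057,"dz":-0.149,"twist":0},{"dx":-0.02,"dy":0.057,"dz":-0.149,"twist":0}]}}

```text
t: 6.83
eef_pos: [0.5916, 0.0918, 0.2363]
ee_rot: [-1.17, 1.569, -2.741]
force: [0.2, -0.5, -0.1]
width: 0.0599
```

```bash
python3 - <<'E'
from station import arm
from h import *
s=arm.get_state(); print(s["t"],s["eef_pos"].round(4),s["force"].round(2),s["width"]); print(toolR(s).round(3))
m=arm.camera_model("wrist"); im=arm.grab_frame("wrist")
cv2.imwrite("pics/w5.png",im[:,:,::-1])
print("knob",proj(m,[.592,.092,.168]),"knobbot",proj(m,[.592,.092,.118]),"hub",proj(m,[.528,.094,.114]),"plunger",proj(m,[.535,-.057,.108]))
E
```

```text
6.8333 [0.5916 0.0918 0.2363] [ 0.22 -0.55 -0.07] 0.059898001347984765
[[-0.002  1.    -0.001]
 [-0.001 -0.001 -1.   ]
 [-1.    -0.002  0.001]]
knob [316.61937408 257.70570738] knobbot [316.49759821 234.80396427] hub [313.63680679 322.47596856] plunger [526.6850645  309.23186415]
```

View pics/w5.png

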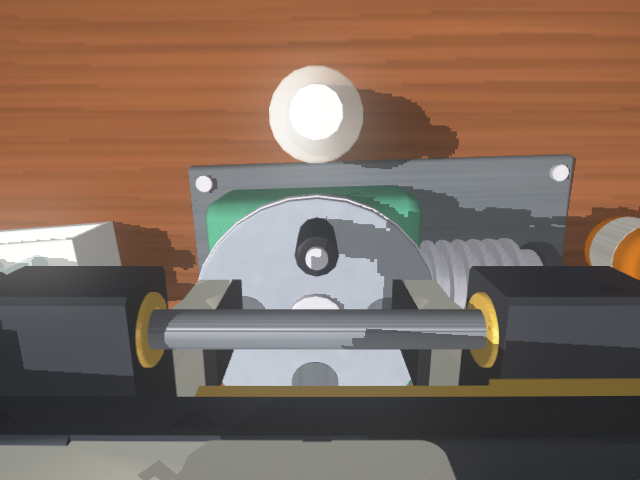

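The knob's pin top is at (316.5,259), against a prediction of (316.6,257.7), and it's centred between the fingers. I'll descend and close.

>>> {"name": "jog_arm", "arguments": {"motion": [{"dx":0.02,"dy":0,"dz":0,"twist":0},{"dx":0.04,"dy":0,"dz":0,"twist":0},{"dx":0.055,"dy":0,"dz":0,"twist":0},{"dx":0.07,"dy":0,"dz":0,"twist":0},{"dx":0.082,"dy":0,"dz":0,"twist":0},{"dx":0.092,"dy":0,"dz":0,"twist":0},{"dx":0.099,"dy":0,"dz":0,"twist":0},{"dx":0.099,"dy":0,"dz":0,"twist":0},{"dx":0.099,"dy":0,"dz":0,"twist":0}]}}

```text
t: 7.63
eef_pos: [0.5923, 0.0918, 0.1384]
ee_rot: [-0.181, 1.571, -1.752]
force: [0.6, 1.1, -0.7]
width: 0.0598
```

>>> {"name": "jog_arm", "arguments": {"motion": [{"dx":0,"dy":0,"dz":0,"twist":0},{"dx":0,"dy":0,"dz":0,"twist":0},{"dx":0,"dy":0,"dz":0,"twist":0},{"dx":0,"dy":0,"dz":0,"twist":0},{"dx":0,"dy":0,"dz":0,"twist":0},{"dx":0,"dy":0,"dz":0,"twist":0},{"dx":0,"dy":0,"dz":0,"twist":0},{"dx":0,"dy":0,"dz":0,"twist":0}], "gripper": 0.015, "newtons": 30}}

```text
t: 8.3
eef_pos: [0.5923, 0.0922, 0.1384]
ee_rot: [1.383, 1.571, -0.188]
force: [-0.4, -0.8, 0.8]
width: 0.0237
```

```bash
cat >> h.py <<'E'
HUB=np.array([.5295,.0925])
def st(arm):
    s=arm.get_state(); d=s["eef_pos"][:2]-HUB; a=np.arctan2(d[1],d[0]); r=d/np.hypot(*d); tcw=np.array([r[1],-r[0]])
    F=s["force"][:2]
    print("t %.2f pos %s ang %.3f rad %.4f Fresist %.1f Frad %.1f Fz %.1f w %.4f"%(s["t"],s["eef_pos"].round(4),a,np.hypot(*d),-F@tcw,F@r,s["force"][2],s["width"]))
    return s,a
def arc(arm,angs,r=.062,hub=HUB,base=None):
    "rows from the commanded pose (base angle on circle) -> tool shifts dy(+x) dz(-y)"
    s,a=st(arm)
    for A in angs:
        p=hub+r*np.array([np.cos(A),np.sin(A)]); d=p-(base if base is not None else s["eef_pos"][:2]); print(round(A,3),"dy %.4f dz %.4f"%(d[0],-d[1]))
E
python3 - <<'E'
from station import arm
from h import *
arc(arm,-np.arange(.05,.81,.05),base=np.array([.5915,.092]))
E
```

```text
t 8.30 pos [0.5923 0.0922 0.1384] ang -0.004 rad 0.0628 Fresist -0.8 Frad -0.4 Fz 0.8 w 0.0237
-0.05 dy -0.0001 dz 0.0026
-0.1 dy -0.0003 dz 0.0057
-0.15 dy -0.0007 dz 0.0088
-0.2 dy -0.0012 dz 0.0118
-0.25 dy -0.0019 dz 0.0148
-0.3 dy -0.0028 dz 0.0178
-0.35 dy -0.0038 dz 0.0208
-0.4 dy -0.0049 dz 0.0236
-0.45 dy -0.0062 dz 0.0265
-0.5 dy -0.0076 dz 0.0292
-0.55 dy -0.0091 dz 0.0319
-0.6 dy -0.0108 dz 0.0345
-0.65 dy -0.0126 dz 0.0370
-0.7 dy -0.0146 dz 0.0394
-0.75 dy -0.0166 dz 0.0418
-0.8 dy -0.0188 dz 0.0440
```

Knob gripped: the opening of 23.7 mm fits the 24 mm diameter. Turning to 0.4 rad first, since the peak can't come before 1.0.

>>> {"name": "jog_arm", "arguments": {"motion": [{"dx":0,"dy":-0.0001,"dz":0.0026,"twist":0},{"dx":0,"dy":-0.0003,"dz":0.0057,"twist":0},{"dx":0,"dy":-0.0007,"dz":0.0088,"twist":0},{"dx":0,"dy":-0.0012,"dz":0.0118,"twist":0},{"dx":0,"dy":-0.0019,"dz":0.0148,"twist":0},{"dx":0,"dy":-0.0028,"dz":0.0178,"twist":0},{"dx":0,"dy":-0.0038,"dz":0.0208,"twist":0},{"dx":0,"dy":-0.0049,"dz":0.0236,"twist":0},{"dx":0,"dy":-0.0049,"dz":0.0236,"twist":0}]}}

```text
t: 9.05
eef_pos: [0.5871, 0.0678, 0.1384]
ee_rot: [-0.194, 1.57, -1.766]
force: [-1.2, 0.6, 4.4]
width: 0.0234
```

```bash
python3 - <<'E'
from station import arm
from h import *
arc(arm,-np.arange(.45,.81,.05),base=np.array([.592-.0049,.092-.0236]),hub=np.array([.53,.0922]))
E
```

```text
t 9.05 pos [0.5871 0.0678 0.1384] ang -0.405 rad 0.0627 Fresist 0.0 Frad -1.3 Fz 4.4 w 0.0234
-0.45 dy -0.0013 dz 0.0032
-0.5 dy -0.0027 dz 0.0059
-0.55 dy -0.0042 dz 0.0086
-0.6 dy -0.0059 dz 0.0112
-0.65 dy -0.0077 dz 0.0137
-0.7 dy -0.0097 dz 0.0161
-0.75 dy -0.0117 dz 0.0185
-0.8 dy -0.0139 dz 0.0207
```

>>> {"name": "jog_arm", "arguments": {"motion": [{"dx":0,"dy":-0.0013,"dz":0.0032,"twist":0},{"dx":0,"dy":-0.0027,"dz":0.0059,"twist":0},{"dx":0,"dy":-0.0042,"dz":0.0086,"twist":0},{"dx":0,"dy":-0.0059,"dz":0.0112,"twist":0}]}}

```text
t: 9.38
eef_pos: [0.5814, 0.0574, 0.1384]
ee_rot: [2.304, 1.57, 0.733]
force: [-2.1, 4.7, 4.7]
width: 0.0237
```

```bash
python3 - <<'E'
from station import arm
from h import *
arc(arm,-np.arange(.64,.81,.04),base=np.array([.592-.0049-.0059,.092-.0236-.0112]),hub=np.array([.53,.0922]))
E
```

```text
t 9.38 pos [0.5814 0.0574 0.1384] ang -0.595 rad 0.0627 Fresist 2.7 Frad -4.4 Fz 4.7 w 0.0237
-0.64 dy -0.0015 dz 0.0020
-0.68 dy -0.0030 dz 0.0040
-0.72 dy -0.0046 dz 0.0059
-0.76 dy -0.0063 dz 0.0077
-0.8 dy -0.0080 dz 0.0095
```

>>> {"name": "jog_arm", "arguments": {"motion": [{"dx":0,"dy":-0.0015,"dz":0.002,"twist":0},{"dx":0,"dy":-0.0032,"dz":0.0038,"twist":0},{"dx":0,"dy":-0.0049,"dz":0.0056,"twist":0},{"dx":0,"dy":-0.0066,"dz":0.0074,"twist":0},{"dx":0,"dy":-0.0083,"dz":0.0092,"twist":0}]}}

```text
t: 9.8
eef_pos: [0.5734, 0.048, 0.1384]
ee_rot: [1.508, 1.57, -0.063]
force: [0.3, 2.9, 4.9]
width: 0.0238
```

```bash
python3 - <<'E'
from station import arm
from h import *
arc(arm,-np.arange(.84,1.01,.04),hub=np.array([.53,.0922]))
E
```

```text
t 9.80 pos [0.5734 0.048  0.1384] ang -0.793 rad 0.0625 Fresist 2.3 Frad -1.9 Fz 4.9 w 0.0238
-0.84 dy -0.0020 dz 0.0019
-0.88 dy -0.0039 dz 0.0036
-0.92 dy -0.0058 dz 0.0051
-0.96 dy -0.0078 dz 0.0066
-1.0 dy -0.0099 dz 0.0080
```

>>> {"name": "jog_arm", "arguments": {"motion": [{"dx":0,"dy":-0.002,"dz":0.0019,"twist":0},{"dx":0,"dy":-0.0039,"dz":0.0036,"twist":0},{"dx":0,"dy":-0.0058,"dz":0.0051,"twist":0},{"dx":0,"dy":-0.0078,"dz":0.0066,"twist":0},{"dx":0,"dy":-0.0099,"dz":0.008,"twist":0}]}}

```text
t: 10.22
eef_pos: [0.5632, 0.0401, 0.1384]
ee_rot: [1.594, 1.57, 0.023]
force: [0.5, 2.4, 3.7]
width: 0.0235
```

```bash
python3 - <<'E'
from station import arm
from h import *
arc(arm,-np.arange(1.04,1.33,.04),hub=np.array([.53,.0922]),r=.0622)
E
```

```text
t 10.22 pos [0.5632 0.0401 0.1384] ang -0.999 rad 0.0623 Fresist 1.7 Frad -1.7 Fz 3.7 w 0.0235
-1.04 dy -0.0017 dz 0.0015
-1.08 dy -0.0039 dz 0.0027
-1.12 dy -0.0061 dz 0.0039
-1.16 dy -0.0084 dz 0.0049
-1.2 dy -0.0107 dz 0.0059
-1.24 dy -0.0130 dz 0.0067
-1.28 dy -0.0154 dz 0.0075
-1.32 dy -0.0178 dz 0.0081
```

>>> {"name": "jog_arm", "arguments": {"motion": [{"dx":0,"dy":-0.0017,"dz":0.0015,"twist":0},{"dx":0,"dy":-0.0039,"dz":0.0027,"twist":0},{"dx":0,"dy":-0.0061,"dz":0.0039,"twist":0},{"dx":0,"dy":-0.0084,"dz":0.0049,"twist":0},{"dx":0,"dy":-0.0107,"dz":0.0059,"twist":0}]}}

```text
t: 10.63
eef_pos: [0.5529, 0.0348, 0.1384]
ee_rot: [2.163, 1.569, 0.592]
force: [2.2, 5.7, 4.6]
width: 0.0235
```

```bash
python3 - <<'E'
from station import arm
from h import *
arc(arm,-np.arange(1.24,1.53,.04),hub=np.array([.53,.0922]),r=.0622)
E
```

```text
t 10.63 pos [0.5529 0.0348 0.1384] ang -1.186 rad 0.0622 Fresist 4.2 Frad -4.5 Fz 4.6 w 0.0235
-1.24 dy -0.0027 dz 0.0014
-1.28 dy -0.0050 dz 0.0022
-1.32 dy -0.0074 dz 0.0029
-1.36 dy -0.0098 dz 0.0034
-1.4 dy -0.0123 dz 0.0039
-1.44 dy -0.0148 dz 0.0043
-1.48 dy -0.0172 dz 0.0046
-1.52 dy -0.0197 dz 0.0047
```

>>> {"name": "jog_arm", "arguments": {"motion": [{"dx":0,"dy":-0.0027,"dz":0.001,"twist":0},{"dx":0,"dy":-0.005,"dz":0.0017,"twist":0},{"dx":0,"dy":-0.0074,"dz":0.0023,"twist":0},{"dx":0,"dy":-0.0098,"dz":0.0028,"twist":0}]}}

```text
t: 10.97
eef_pos: [0.5438, 0.0321, 0.1384]
ee_rot: [1.924, 1.568, 0.353]
force: [6.5, 3.8, 0.2]
width: 0.0236
```

```bash
python3 - <<'E'
from station import arm
from h import *
arc(arm,-np.arange(1.40,1.61,.04),hub=np.array([.53,.0922]),r=.0618)
E
```

```text
t 10.97 pos [0.5438 0.0321 0.1384] ang -1.339 rad 0.0621 Fresist 7.2 Frad -2.3 Fz 0.2 w 0.0236
-1.4 dy -0.0033 dz 0.0008
-1.44 dy -0.0057 dz 0.0011
-1.48 dy -0.0082 dz 0.0014
-1.52 dy -0.0107 dz 0.0016
-1.56 dy -0.0131 dz 0.0017
-1.6 dy -0.0156 dz 0.0016
```

>>> {"name": "jog_arm", "arguments": {"motion": [{"dx":0,"dy":-0.0024,"dz":0.0006,"twist":0},{"dx":0,"dy":-0.0048,"dz":0.001,"twist":0},{"dx":0,"dy":-0.0072,"dz":0.0013,"twist":0}]}}

```text
t: 11.22
eef_pos: [0.5371, 0.0309, 0.1384]
ee_rot: [1.905, 1.567, 0.334]
force: [7.3, 4.2, -1.6]
width: 0.0235
```

```bash
python3 - <<'E'
from station import arm
from h import *
arc(arm,-np.arange(1.48,1.81,.04),hub=np.array([.53,.0922]),r=.0618)
E
```

```text
t 11.22 pos [0.5371 0.0309 0.1384] ang -1.448 rad 0.0620 Fresist 7.8 Frad -3.3 Fz -1.6 w 0.0235
-1.48 dy -0.0015 dz 0.0003
-1.52 dy -0.0040 dz 0.0004
-1.56 dy -0.0064 dz 0.0005
-1.6 dy -0.0089 dz 0.0005
-1.64 dy -0.0114 dz 0.0004
-1.68 dy -0.0138 dz 0.0002
-1.72 dy -0.0163 dz -0.0002
-1.76 dy -0.0187 dz -0.0006
-1.8 dy -0.0211 dz -0.0011
```

>>> {"name": "jog_arm", "arguments": {"motion": [{"dx":0,"dy":-0.0024,"dz":0.0001,"twist":0},{"dx":0,"dy":-0.0048,"dz":0.0002,"twist":0}], "newtons": 50}}

```text
t: 11.38
eef_pos: [0.5326, 0.0306, 0.1384]
ee_rot: [1.815, 1.567, 0.244]
force: [9.9, 3.1, -3.1]
width: 0.0231
```

```bash
python3 - <<'E'
from station import arm
from h import *
st(arm)
E
```

```text
t 11.38 pos [0.5326 0.0306 0.1384] ang -1.521 rad 0.0620 Fresist 10.0 Frad -2.6 Fz -3.1 w 0.0231
```

>>> {"name": "jog_arm", "arguments": {"motion": [{"dx":0,"dy":-0.001,"dz":0,"twist":0},{"dx":0,"dy":-0.002,"dz":0,"twist":0}]}}

```text
t: 11.55
eef_pos: [0.5305, 0.0306, 0.1384]
ee_rot: [1.808, 1.567, 0.237]
force: [8.9, 2.6, -2.6]
width: 0.0231
```

>>> {"name": "jog_arm", "arguments": {"motion": [{"dx":0,"dy":-0.001,"dz":0,"twist":0},{"dx":0,"dy":-0.002,"dz":0,"twist":0}]}}

```text
t: 11.72
eef_pos: [0.5288, 0.0306, 0.1384]
ee_rot: [1.792, 1.567, 0.221]
force: [9.1, 2.2, -3.4]
width: 0.0236
```

```bash
python3 - <<'E'
from station import arm
from h import *
st(arm)
E
```

```text
t 11.72 pos [0.5288 0.0306 0.1384] ang -1.582 rad 0.0619 Fresist 9.1 Frad -2.4 Fz -3.4 w 0.0236
```

>>> {"name": "jog_arm", "arguments": {"motion": [{"dx":0,"dy":-0.001,"dz":0,"twist":0},{"dx":0,"dy":-0.002,"dz":0,"twist":0}]}}

```text
t: 11.88
eef_pos: [0.5269, 0.0306, 0.1384]
ee_rot: [1.799, 1.566, 0.228]
force: [10.8, 2.3, -2.6]
width: 0.0231
```

>>> {"name": "jog_arm", "arguments": {"motion": [{"dx":0,"dy":-0.001,"dz":-0.0001,"twist":0},{"dx":0,"dy":-0.002,"dz":-0.0002,"twist":0}]}}

```text
t: 12.05
eef_pos: [0.5251, 0.0308, 0.1385]
ee_rot: [1.77, 1.566, 0.2]
force: [11.6, 2.1, -3.8]
width: 0.0233
```

```bash
python3 - <<'E'
from station import arm
from h import *
st(arm)
E
```

```text
t 12.05 pos [0.5251 0.0308 0.1385] ang -1.643 rad 0.0619 Fresist 11.5 Frad -2.9 Fz -3.8 w 0.0233
```

>>> {"name": "jog_arm", "arguments": {"motion": [{"dx":0,"dy":-0.001,"dz":-0.0001,"twist":0},{"dx":0,"dy":-0.002,"dz":-0.0003,"twist":0}]}}

```text
t: 12.22
eef_pos: [0.5231, 0.031, 0.1385]
ee_rot: [1.74, 1.566, 0.169]
force: [11.3, 0.2, -3.8]
width: 0.0232
```

>>> {"name": "jog_arm", "arguments": {"motion": [{"dx":0,"dy":-0.001,"dz":-0.0001,"twist":0},{"dx":0,"dy":-0.002,"dz":-0.0003,"twist":0}]}}

```text
t: 12.38
eef_pos: [0.5212, 0.0312, 0.1384]
ee_rot: [1.72, 1.566, 0.149]
force: [11.8, 0.9, -4.9]
width: 0.0233
```

>>> {"name": "jog_arm", "arguments": {"motion": [{"dx":0,"dy":-0.001,"dz":-0.0002,"twist":0},{"dx":0,"dy":-0.002,"dz":-0.0003,"twist":0}]}}

```text
t: 12.55
eef_pos: [0.5193, 0.0315, 0.1385]
ee_rot: [1.719, 1.566, 0.148]
force: [12.8, 1.0, -5.3]
width: 0.0232
```

>>> {"name": "jog_arm", "arguments": {"motion": [{"dx":0,"dy":-0.001,"dz":-0.0002,"twist":0},{"dx":0,"dy":-0.002,"dz":-0.0004,"twist":0}]}}

```text
t: 12.72
eef_pos: [0.5174, 0.0319, 0.1385]
ee_rot: [1.708, 1.566, 0.138]
force: [13.0, -0.1, -5.7]
width: 0.0234
```

>>> {"name": "jog_arm", "arguments": {"motion": [{"dx":0,"dy":-0.001,"dz":-0.0002,"twist":0},{"dx":0,"dy":-0.002,"dz":-0.0004,"twist":0}]}}

```text
t: 12.88
eef_pos: [0.5153, 0.0324, 0.1384]
ee_rot: [1.726, 1.566, 0.155]
force: [12.0, 1.7, -5.3]
width: 0.0233
```

```bash
python3 - <<'E'
from station import arm
from h import *
st(arm)
E
```

```text
t 12.88 pos [0.5153 0.0324 0.1384] ang -1.803 rad 0.0618 Fresist 11.3 Frad -4.4 Fz -5.3 w 0.0233
```

>>> {"name": "jog_arm", "arguments": {"motion": [{"dx":0,"dy":-0.0008,"dz":-0.0002,"twist":0},{"dx":0,"dy":-0.0016,"dz":-0.0004,"twist":0}]}}

```text
t: 13.05
eef_pos: [0.5131, 0.0329, 0.1384]
ee_rot: [1.828, 1.567, 0.257]
force: [8.3, 3.5, -1.8]
width: 0.0231
```

>>> {"name": "jog_arm", "arguments": {"motion": [{"dx":0,"dy":-0.0008,"dz":-0.0002,"twist":0},{"dx":0,"dy":-0.0016,"dz":-0.0005,"twist":0}]}}

```text
t: 13.22
eef_pos: [0.511, 0.0336, 0.1384]
ee_rot: [1.944, 1.568, 0.373]
force: [5.9, 5.3, -0.6]
width: 0.0236
```

It's giving way. I'll ease a little further to clear the drop.

>>> {"name": "jog_arm", "arguments": {"motion": [{"dx":0,"dy":-0.0008,"dz":-0.0003,"twist":0},{"dx":0,"dy":-0.0016,"dz":-0.0006,"twist":0},{"dx":0,"dy":-0.0016,"dz":-0.0006,"twist":0}]}}

```text
t: 13.47
eef_pos: [0.509, 0.0342, 0.1384]
ee_rot: [2.045, 1.568, 0.474]
force: [4.5, 5.2, 1.6]
width: 0.0227
```

```bash
python3 - <<'E'
from station import arm
from h import *
arc(arm,[-1.92,-1.94,-1.96,-1.98])
E
```

```text
t 13.47 pos [0.509  0.0342 0.1384] ang -1.909 rad 0.0618 Fresist 2.5 Frad -6.4 Fz 1.6 w 0.0227
-1.92 dy -0.0007 dz -0.0000
-1.94 dy -0.0019 dz -0.0005
-1.96 dy -0.0030 dz -0.0009
-1.98 dy -0.0042 dz -0.0014
```

>>> {"name": "jog_arm", "arguments": {"motion": [{"dx":0,"dy":-0.0009,"dz":-0.0008,"twist":0},{"dx":0,"dy":-0.0018,"dz":-0.0015,"twist":0},{"dx":0,"dy":-0.0018,"dz":-0.0015,"twist":0},{"dx":0,"dy":-0.0018,"dz":-0.0015,"twist":0}]}}

```text
t: 13.8
eef_pos: [0.5066, 0.0352, 0.1384]
ee_rot: [1.992, 1.57, 0.42]
force: [2.9, 4.1, 2.3]
width: 0.0234
```

```bash
python3 - <<'E'
from station import arm
from h import *
st(arm)
E
```

```text
t 13.80 pos [0.5066 0.0352 0.1384] ang -1.951 rad 0.0617 Fresist 1.1 Frad -4.9 Fz 2.3 w 0.0234
```

>>> {"name": "jog_arm", "arguments": {"motion": [{"dx":0,"dy":0.0003,"dz":-0.0008,"twist":0},{"dx":0,"dy":0.0004,"dz":-0.0011,"twist":0},{"dx":0,"dy":0.0004,"dz":-0.0011,"twist":0}], "newtons": 10}}

```text
t: 14.05
eef_pos: [0.5063, 0.0354, 0.1384]
ee_rot: [-0.465, 1.57, -2.036]
force: [1.9, -0.6, 5.5]
width: 0.0241
```

```bash
python3 - <<'E'
from station import arm
from h import *
st(arm)
E
```

```text
t 14.05 pos [0.5063 0.0354 0.1384] ang -1.957 rad 0.0617 Fresist 2.0 Frad -0.1 Fz 5.5 w 0.0241
```

>>> {"name": "jog_arm", "arguments": {"motion": [{"dx":0,"dy":0,"dz":0,"twist":0},{"dx":0,"dy":0,"dz":0,"twist":0},{"dx":0,"dy":0,"dz":0,"twist":0},{"dx":0,"dy":0,"dz":0,"twist":0},{"dx":0,"dy":0,"dz":0,"twist":0},{"dx":0,"dy":0,"dz":0,"twist":0}], "gripper": 0.05}}

```text
t: 14.55
eef_pos: [0.5062, 0.0359, 0.1381]
ee_rot: [-1.186, 1.57, -2.758]
force: [-0.7, -0.3, -0.6]
width: 0.0493
```

>>> {"name": "jog_arm", "arguments": {"motion": [{"dx":-0.005,"dy":0,"dz":0,"twist":0},{"dx":-0.015,"dy":0,"dz":0,"twist":0},{"dx":-0.03,"dy":0,"dz":0,"twist":0},{"dx":-0.05,"dy":0,"dz":0,"twist":0},{"dx":-0.075,"dy":0,"dz":0,"twist":0},{"dx":-0.1,"dy":0,"dz":0,"twist":0},{"dx":-0.12,"dy":0,"dz":0,"twist":0},{"dx":-0.12,"dy":0,"dz":0,"twist":0}]}}

```text
t: 15.22
eef_pos: [0.5087, 0.0364, 0.2639]
ee_rot: [1.819, 1.563, 0.248]
force: [0.6, -0.2, -0.2]
width: 0.0503
```

```bash
python3 - <<'E'
from station import arm
from h import *
st(arm)
for n in ("wrist","scene"):
    m=arm.camera_model(n); im=arm.grab_frame(n); cv2.imwrite(f"pics/{n}9.png",im[:,:,::-1])
    print(n,"knob@grip",proj(m,[.5063,.0354,.168]), "ang-2.05",proj(m,[.5295+.062*np.cos(-2.05),.0925+.062*np.sin(-2.05),.168]))
    print("plunger home",proj(m,[.535,-.057,.108]),"raised",proj(m,[.535,-.057,.123]))
E
```

```text
t 15.22 pos [0.5087 0.0364 0.2639] ang -1.926 rad 0.0598 Fresist 0.6 Frad -0.0 Fz -0.2 w 0.0503
wrist knob@grip [319.07646697 249.90662069] ang-2.05 [315.60322019 258.51070639]
plunger home [446.77183229 189.27050835] raised [453.27734895 192.11522864]
scene knob@grip [289.4188101  184.45667327] ang-2.05 [289.06283345 181.81736851]
plunger home [251.72414171 237.49284086] raised [250.76923853 232.8997798 ]
```

View pics/wrist9.png

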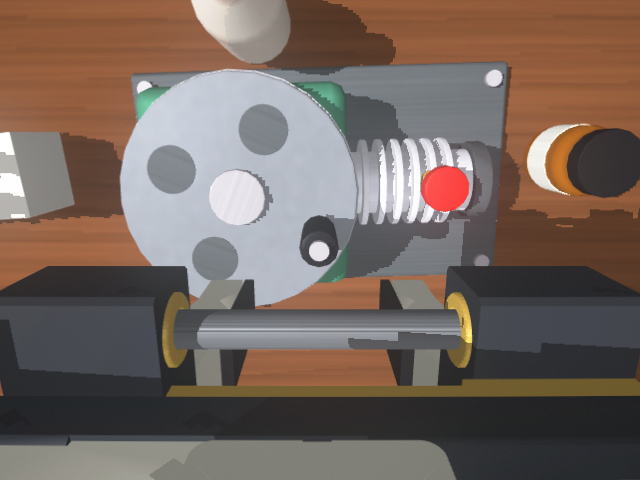

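View pics/scene9.png

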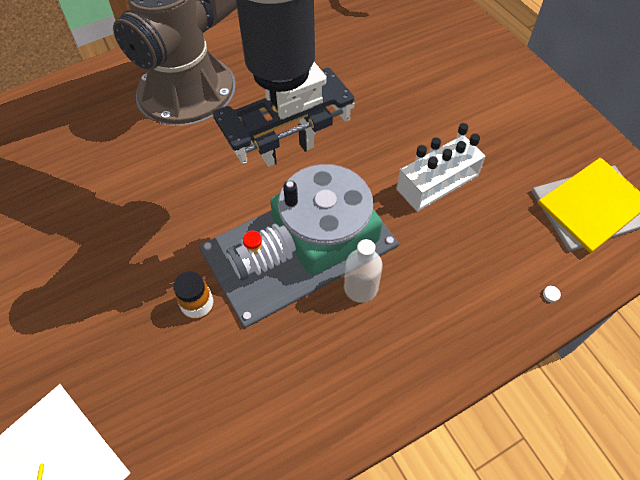

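The knob rests at (319,251), where I let it go, the plunger is home at (446,188), and the bystanders are unmoved. I'll let some time pass, check the wheel is still, then hand in.

>>> {"name": "jog_arm", "arguments": {"motion": [{"dx":0,"dy":0,"dz":0,"twist":0},{"dx":0,"dy":0,"dz":0,"twist":0},{"dx":0,"dy":0,"dz":0,"twist":0},{"dx":0,"dy":0,"dz":0,"twist":0},{"dx":0,"dy":0,"dz":0,"twist":0},{"dx":0,"dy":0,"dz":0,"twist":0},{"dx":0,"dy":0,"dz":0,"twist":0},{"dx":0,"dy":0,"dz":0,"twist":0},{"dx":0,"dy":0,"dz":0,"twist":0},{"dx":0,"dy":0,"dz":0,"twist":0},{"dx":0,"dy":0,"dz":0,"twist":0},{"dx":0,"dy":0,"dz":0,"twist":0}]}}

```text
t: 16.32
eef_pos: [0.5065, 0.036, 0.2583]
ee_rot: [0.507, 1.571, -1.064]
force: [0.6, -0.8, 0.1]
width: 0.0496
```

```bash
python3 - <<'E'
from station import arm
from h import *
im=arm.grab_frame("scene")[:,:,::-1].astype(int); o=cv2.imread("pics/scene9.png").astype(int)
d=np.abs(im-o).max(2)
print("wheel diff",(d[160:250,270:380]>40).sum(),"all",(d>40).sum())
o0=cv2.imread("pics/scene0.png").astype(int); d0=np.abs(im-o0).max(2)
for n,(a,b,c,e) in dict(rack=(125,208,396,486),bottle=(240,302,344,384),jar=(270,318,172,214)).items(): print(n,(d0[a:b,c:e]>40).sum())
E
```

```text
wheel diff 13 all 2104
rack 0
bottle 0
jar 176
```

```bash
python3 - <<'E'
from station import arm
from h import *
im=arm.grab_frame("scene")[:,:,::-1]; o=cv2.imread("pics/scene9.png"); o0=cv2.imread("pics/scene0.png")
f=lambda a,r:cv2.resize(a[r[0]:r[1],r[2]:r[3]],(380,290),interpolation=cv2.INTER_CUBIC)
w=(150,245,265,390); j=(260,325,150,235)
cv2.imwrite("pics/cmp.png",np.vstack([np.hstack([f(o,w),f(im,w)]),np.hstack([f(o0,j),f(im,j)])]))
E
```

```text
(no output)
```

View pics/cmp.png

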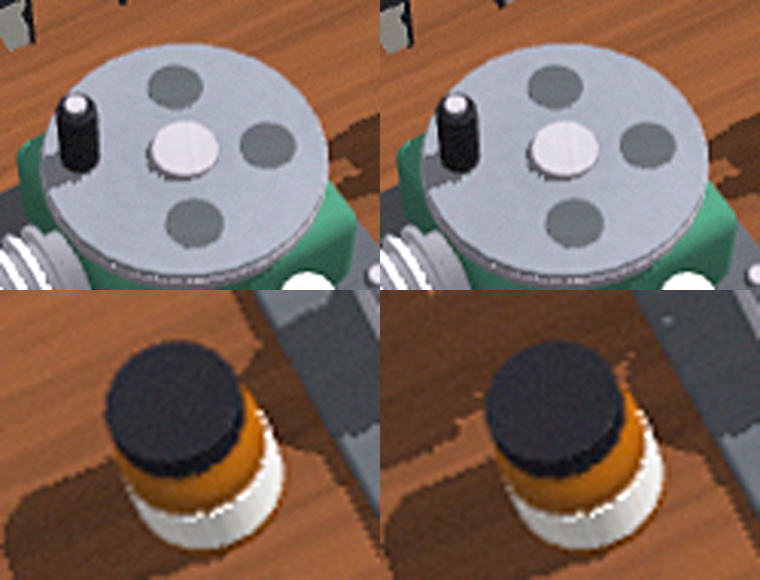

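The wheel looks the same in both pictures, about 1 s apart. The jar hasn't moved either; only the arm's shadow differs. Handing in.

```bash
python3 -c "
from station import arm
print(arm.job_done(), arm.get_state()['t'])"
```

```text
the job is handed in; nothing more can be done
the job is handed in; nothing more can be done
```

The pump is set and the job is handed in at about 17 s; no verdict was reported.

- **Plunger:** I pressed it onto its stop with at most about 22 N (limit 50 N). The fingertips stopped at 108 mm, its home height, and pictures taken just after pressing and again after letting go show it home.
- **Flywheel:** I turned it slowly clockwise. The resistance rose from about 2 N to about 13 N, peaking near 1.80 rad, then fell back to about 2 N. I stopped about 0.15 rad past the peak, inside the 0.4 rad rest zone, then let go and lifted clear.
- **Last checks:**
  - The knob stayed where I released it, and two pictures about 1 s apart show the wheel still.
  - The rack and bottle areas match the first picture.
  - The jar area differed only by the arm's shadow.
  - The robot is touching nothing.

The first two move calls were refused because each row needed all four values. Nothing moved, and I sent them again. I couldn't read the piston load directly, so where the wheel stands relative to the peak comes from the force at the knob.

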